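# Lock the filing rack's bookend with its ball-lock pin

### The arm

A 7-joint arm with a two-finger parallel gripper is mounted at the origin on the work surface. World frame = base frame: x ahead of the robot, y to its left, z up, the work surface at z = 0. Lengths are in m, angles in rad, forces in N, time in s.
With the tool pointing down it reaches from about 0.425 to 0.875 m from the base axis. Payload 4.7 kg.
Tool frame: the origin (TCP) lies between the finger pads; the fingertips stand 14 mm ahead of it and the grasp point (between the pads) lies 5 mm behind it; z points along the fingers, y is the line along which they close (so a half turn about z gives the same grasp; the last joint's range is limited). The gripper opens to 87 mm and grips with 3 to 60 N. Pads are 19 mm wide; open, the fingers measure 117 mm over their backs; the gripper's body (75 mm by 190 mm) begins 51 mm behind the grasp point.
Start: joints at [1.14, 0.321, -0.07, 1.45, 0.023, 1.371, -0.057], TCP at [0.28, -0.587, 0.237] pointing down, gripper open.
Joint ranges: [-2.86, 2.86], [-0.3, 2.09], [-1.38, 1.24], [0.06, 2.45], [-1.56, 4.7], [0.09, 2.05], [-2.69, 2.69]. Speed limits (rad/s): [2.57, 2.57, 3.14, 3.14, 3.14, 3.14, 3.14].

### API

Orientations are given as a rotation vector (axis times angle).
In Python, from bench import ctrl gives the robot as it stands.
- The arm moves only by the shell command python3 -m inch 'ROWS' [OPENING] [FORCE]. ROWS is JSON, a list of rows, each a list of 6 numbers: the shift along the world's x, y, z in mm, then the turn, a rotation vector about the world's x, y, z in degrees. In form: [[tx, ty, tz, rx, ry, rz], ...]. A call has 1 to 20 rows; each row is the pose to reach, as a shift and turn from the pose commanded when the call began; what a row does not reach only later rows make up. A row lasts 1/8 s, in which the tool goes at most 62.5 mm and 10.7 degrees, less where a joint would pass 70% of its speed; a pose out of reach is approached as far as the arm can. A call with a gripper value outside its range is refused whole. OPENING is the finger opening in mm, from 0 to 87, set as the call begins (- or left out, the last holds). The fingers move at their own pace and stop on an object; FORCE is the grip in N (left out, the last holds). Time passes only in rows, so rows that repeat a pose let the fingers close. It gives the time, the measured TCP pose, the force, the opening and the grip force at its end, in the units of the state.
- ctrl.get_state(): the state, without advancing time (a new reading comes with each control period).
- ctrl.get_image(name): name is "scene" or "top"; returns (picture, depth): 384x512x3 uint8, red, green, blue; 384x512 float32, m along the optical axis (not along the pixel's ray), 0 where there is no reading.
- ctrl.camera_params(name): a dict with "mtx" (3x3 intrinsics, pixels), "T" (4x4, takes a point from camera to world coordinates). Camera axes: x right, y down, z forward; pixel columns grow to the right and rows downward; lengths in m; the calibration is good to about 2 mm. A picture is of the moment at which its call begins. camera_params takes no time and is no camera call.
- ctrl.close_job(): hands the job in; it is judged then, once.
The state is a dict: "time": time; "joint_positions": joint angles; "qd": joint speeds; "joint_torque": joint torques, N m; "position": TCP position; "tool_rot": TCP orientation; "ft_force": force on the tool from outside, world axes, zero at the start; "torque": the same for the moment, N m; "grip_width": opening from 0.0 (shut) to 1.0 (fully open); "grip_force": force on a finger pad.
Only numpy, scipy, OpenCV 4.12 (cv2) and the standard library are available. Lean on these libraries where they do the work, as an engineer would, in place of code of your own. Each camera call takes 0.05 s, during which the arm holds its last target. There are 200 camera calls.

### The job

Take the ball-lock pin out of its green block with its orange thumb button held in, put it down the hole of the blue sliding bookend, and slide the bookend with it past the yellow marks towards the files, feeling with light pressure for the hidden locking hole underneath. Push the pin gently fully home through both holes with the button still held in, then let go so that the button springs out and locks it; never press the pin hard on the rack (more than about 40 N), and leave the other things on the table alone.

Things in the scene. Friction and masses are not known exactly. Their poses are not given: they have to be found in the camera images.
- pin_grip (a point): Ball-lock pin standing upright in the green block: point on its axis, mid-height of its black head (26 mm in x, 30 in y, 36 tall). An orange thumb button on the +y face, 18x26 mm, stands 5 mm out; sprung, 5 N to start, 9 N fully in (flush). Grip the head across y (35 mm over the button, 30 with it in) to hold the button in; gripping across x does not. Mass about 0.17 kg.
- pin_flange (a point): Same pin: centre of its flange's underside, 28 mm below pin_grip; axes as pin_grip. Flange: steel, diameter 28, 10 mm thick. Below it the shank, diameter 14; its last 4 mm is a cone narrowing to a flat of diameter 12. Two locking balls stand 4 mm out of the shank on +y and -y, 23 to 28 mm below the flange; they draw in flush only while the button is in and cannot be forced through a hole.
- pin_tip (a point): Same pin: the centre of its flat lower tip, 40 mm below the flange's underside.
- pin_button (a joint): The pin's thumb button: 0 m = out (balls out, locked), 0.005 m = fully in (balls drawn in).
- pin_block: Fixed green steel block 80 by 80 by 50 mm tall, origin at the centre of its underside; a slot 17 by 28 mm through its middle (long along y) holds the pin, whose flange rests on the block's top.
- rack: Fixed grey steel filing rack, 118 mm wide (x), 385 mm long (y: from -105 to +280 mm of its origin, which lies on the table below the mark); side rails 51 mm high. Bundles of files stand in its +y end, from 152 mm on, 150 mm tall. The blue bookend slides between the rails along the rack's y axis.
- bookend_hole (a point): Blue sliding bookend: centre of the mouth of its round pin hole, diameter 18 mm, 2.5 mm chamfer, in the upper face of its slide plate (12 mm thick, that face 51 mm above the table). Axes as the rack's, +y towards the files. The plate is 84 mm wide and reaches 40 mm behind the hole and 105 mm ahead of it, where an upright panel stands, 90 mm tall. Two red lines on it are level with the hole.
- bookend (a joint): How far the bookend hole is past the yellow marks, m, growing towards the files (+y): starts at -0.05 to -0.02, end stop at 0.045. It slides stiffly (about 2 N) and stays where it is left.
- rack_mark (a point): Centre between the yellow marks on the rail tops, on the hole's line of travel, 51 mm above the table. The locking hole (17 mm along the travel, 19 across, 1 mm chamfer) is in a steel strike plate, 8 mm thick, hidden 1 mm under the slide plate. It lies on that line 6 to 36 mm PAST the mark towards the files, differs every time and cannot be seen: feel for it with the pin's tip.
- strike_face (a point): Upper face of the hidden strike plate straight below the mark, 13 mm below the slide plate's upper face; smooth and flat along the travel but for the locking hole. A tip resting on it holds the flange 27 mm above the slide plate. Below the strike there is free room for the pin; seated, the flange lies on the slide plate and the balls are just under the strike.
- pin: The whole pin, named for the force rule; its origin is the same point as pin_flange.
- tape: Loose roll of clear tape lying flat, diameter 70 mm, 20 mm tall; origin at the centre of its underside. Leave it alone.
- stamp: Loose wooden hand stamp standing up, diameter 36 mm, 76 mm tall; origin under its centre. Leave it alone.
- pencil_cup: Loose dark steel pencil cup, diameter 72 mm, 95 mm tall; origin under its centre. Leave it alone.
- stapler: Loose blue stapler, 130 by 34 by 40 mm; origin under its centre. Leave it alone.
- punch: Loose hole punch, 100 by 90 by 54 mm; origin under its centre. Leave it alone.
- glue: Loose white glue bottle, diameter 32 mm, 90 mm tall; origin under its centre. Leave it alone.

How it is judged:
By the outcome, as a careful person would: the job done as asked, in the order asked, and still so for the second after the job is handed in, with the robot touching nothing.
It also fails if it takes over 61 s, if anything falls off the work surface, if the arm or the gripper's body presses on something with over 40 N, if the wrist force passes 120 N, or if a joint passes its speed limit or range.

## Working session

There is one attempt and no reset: what is moved stays moved. The work goes in short steps, Python scripts to look and compute and a shell command to move; the robot and the scene stay as the last step left them, time stands still between calls to the robot, and variables do not carry over. Pictures are saved under pics/ and viewed, at most 10 in all, crops included, and the job is handed in when it is done.

```bash
mkdir -p pics; cat > h.py <<'E'
import numpy as np, cv2
from bench import ctrl
def snap(n,f):
    im,d=ctrl.get_image(n); np.savez('pics/'+f+'.npz',im=im,d=d)
    cv2.imwrite('pics/'+f+'.png',im[:,:,::-1]); return im,d
def world(n,d,u,v,z=None):
    p=ctrl.camera_params(n);K=p['mtx'];T=p['T']
    r=np.array([(u-K[0,2])/K[0,0],(v-K[1,2])/K[1,1],1])
    if z is None: return (T@np.r_[r*d[v,u],1])[:3]
    R=T[:3,:3]@r; return T[:3,3]+R*(z-T[2,3])/R[2]
E
python3 - <<'E'
from h import *
snap('top','t0');snap('scene','s0')
s=ctrl.get_state();print(s)
for n in('top','scene'):print(ctrl.camera_params(n))
E
```

```text
{'time': 0.1, 'joint_positions': array([ 1.14008293,  0.32174055, -0.07005027,  1.45154585,  0.0226102 ,
        1.37082753, -0.05687294]), 'qd': array([-0.00027776, -0.00233821, -0.00012191, -0.00283259, -0.00068224,
       -0.00112789, -0.00040348]), 'joint_torque': array([-2.56959083e-04, -4.92572021e+01, -4.05977201e-01, -3.13397813e+01,
       -6.42258581e-02,  3.95616435e-02,  9.77987202e-05]), 'position': array([ 0.27941688, -0.58634896,  0.23557961]), 'tool_rot': array([-3.06258254e+00, -6.92635200e-01,  7.76465986e-04]), 'ft_force': array([ 0.79774855,  0.11586787, -0.58159007]), 'torque': array([ 0.01500998, -0.02936566, -0.02643277]), 'grip_force': 0.0, 'grip_width': 1.0006987345561105}
{'mtx': array([[371.01015187,   0.        , 253.39950667],
       [  0.        , 371.01015187, 190.31821229],
       [  0.        ,   0.        ,   1.        ]]), 'T': array([[ 0.00842891, -0.98685072,  0.16141442,  0.43232827],
       [-0.99965459, -0.01233417, -0.02320723, -0.01274474],
       [ 0.02489299, -0.16116305, -0.98661381,  1.08530271],
       [ 0.        ,  0.        ,  0.        ,  1.        ]])}
{'mtx': array([[390.99542834,   0.        , 251.71209386],
       [  0.        , 390.99542834, 185.85470143],
       [  0.        ,   0.        ,   1.        ]]), 'T': array([[-0.05496307,  0.69298349, -0.7188553 ,  1.5643878 ],
       [ 0.99844044,  0.03108908, -0.04636974,  0.0544941 ],
       [-0.00978492, -0.72028283, -0.69361149,  1.04439103],
       [ 0.        ,  0.        ,  0.        ,  1.        ]])}
```

View pics/t0.png

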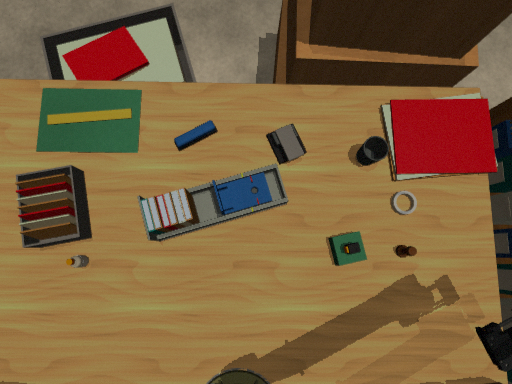

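View pics/s0.png

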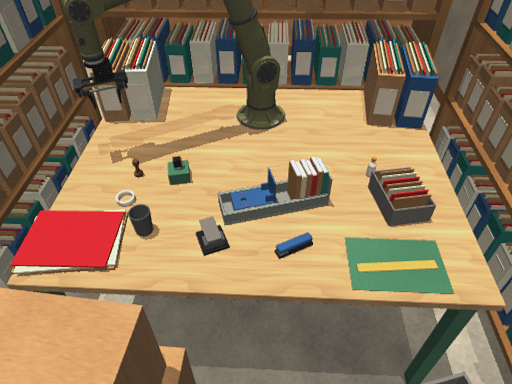

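The top view shows the rack at about (215,203), with its files to the left and the bookend hole near (255,188). The green block and pin are at (348,248), and the stamp is at (405,251). I'll enlarge a crop next.

```bash
python3 - <<'E'
from h import *
im=np.load('pics/t0.npz')['im'][:,:,::-1]
a=cv2.resize(im[160:220,205:295],(795,530),interpolation=cv2.INTER_CUBIC)[:, :]
b=cv2.resize(im[225:275,320:380],None,fx=6,fy=6,interpolation=cv2.INTER_CUBIC)
a=cv2.resize(im[160:220,210:295],None,fx=5,fy=5,interpolation=cv2.INTER_CUBIC)
c=np.zeros((300,785,3),np.uint8);c[:,:425]=a;c[:,425:]=b
cv2.imwrite('pics/c0.png',c)
E
```

```text
(no output)
```

View pics/c0.png

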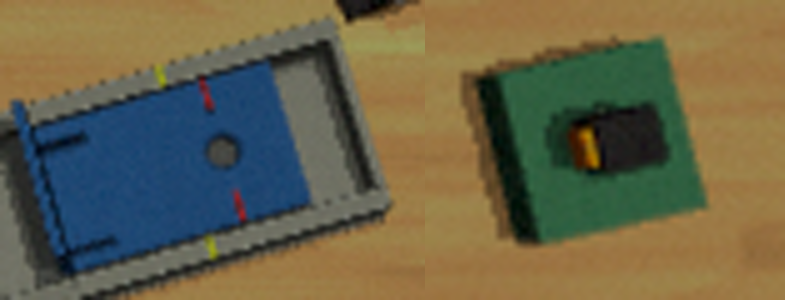

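The crop shows the hole at pixel (254.0,189.8), the yellow marks at (241.8,174.8) and (251.8,209.0), the red lines at (250.8,178.2) and (257.6,200.8), the block's top corners, and the button on the +y (left) face.

```bash
python3 - <<'E'
from h import *
w=lambda u,v,z:world('top',None,u,v,z)[:2]*1000
h=w(254,189.8,.051);m=[w(241.8,174.8,.051),w(251.8,209,.051)];r=[w(250.8,178.2,.051),w(257.6,200.8,.051)]
print('hole',h,'mark',m,sum(m)/2,'red',sum(r)/2)
for a,b in(m,r): d=a-b;print('yaw of x',np.degrees(np.arctan2(d[1],d[0])))
c=np.array([w(*p,.05) for p in((331.6,236.9),(359.1,230.9),(366.8,259.1),(338.8,265.1))])
print('block',c.mean(0),[np.degrees(np.arctan2(*(c[i]-c[j])[::-1])) for i,j in((0,3),(1,2),(0,1),(3,2))],[np.linalg.norm(c[i]-c[i-1]) for i in range(4)])
print('head top',w(353.8,247.9,.096))
# depth-based: head top points
d=np.load('pics/t0.npz')['d'];P=np.array([world('top',d,u,v) for u in range(325,375) for v in range(228,272)])*1000
q=P[(P[:,2]>88)&(P[:,2]<104)];print(len(q),q.mean(0),cv2.minAreaRect(q[:,:2].astype(np.float32)))
q=P[(P[:,2]>44)&(P[:,2]<56)];print('blk',q.mean(0),cv2.minAreaRect(q[:,:2].astype(np.float32)))
s=ctrl.get_state();from scipy.spatial.transform import Rotation as R
print(R.from_rotvec(s['tool_rot']).as_matrix().round(3))
P=np.array([world('top',d,u,v) for u in range(130,295) for v in range(155,245)])*1000
q=P[(P[:,2]>46)&(P[:,2]<56)&(P[:,0]>450)];print('rack',cv2.minAreaRect(q[:,:2].astype(np.float32)))
E
```

```text
hole [603.05004591 -38.75883426] mark [array([645.83094254,  -3.71375093]), array([548.44535402, -33.03763777])] [597.13814828 -18.37569435] red [604.06967133 -39.2704597 ]
yaw of x 16.757634040558308
yaw of x 17.022707146018494
block [ 443.03677699 -304.15007609] [np.float64(13.133612029485585), np.float64(13.442872174809995), np.float64(102.60507176975426), np.float64(102.14627110632209)] [np.float64(79.0037609987528), np.float64(79.73256636930566), np.float64(79.65088364241053), np.float64(80.17099931058782)]
head top [ 442.69834736 -303.80072543]
127 [ 442.26809143 -301.82296866   95.1651198 ] ((442.4284362792969, -301.8146667480469), (25.66732406616211, 35.45625305175781), 12.098383903503418)
blk [ 442.30589703 -301.8842502    49.88719818] ((442.61932373046875, -304.0986022949219), (80.50874328613281, 80.74393463134766), 12.243829727172852)
[[ 0.903  0.43  -0.001]
 [ 0.43  -0.903  0.002]
 [-0.    -0.002 -1.   ]]Traceback (most recent call last):
  File "<stdin>", line 15, in <module>
  File "h.py", line 7, in world
    p=ctrl.camera_params(n);K=p['mtx'];T=p['T']
ValueError: time passes only in moves, steps and waits
```

```bash
python3 -m inch '[[27,47,0,0,0,-3],[54,94,0,0,0,-6],[81,141,0,0,0,-9],[108,188,-20,0,0,-12],[135,235,-50,0,0,-12.7],[163,282.5,-85,0,0,-12.7],[163,282.5,-85,0,0,-12.7],[163,282.5,-85,0,0,-12.7],[163,282.5,-85,0,0,-12.7],[163,282.5,-85,0,0,-12.7]]' 70
python3 - <<'E'
from h import *
im,_=snap('top','t1');im2,_=snap('scene','s1')
c=np.hstack([cv2.resize(im[200:290,310:410],(400,360),interpolation=2),cv2.resize(im2[120:200,130:230],(400,360),interpolation=2)])
cv2.imwrite('pics/c1.png',c[:,:,::-1])
from scipy.spatial.transform import Rotation as R
print(R.from_rotvec(ctrl.get_state()['tool_rot']).as_matrix().round(3))
E
```

```text
time: 1.35
position: [0.4423, -0.3058, 0.1522]
tool_rot: [3.121, 0.346, 0.001]
ft_force: [0.4, 0.8, -0.6]
grip_width: 0.806
grip_force: 0.0
[[ 0.976  0.22   0.001]
 [ 0.22  -0.976 -0.001]
 [ 0.     0.001 -1.   ]]
```

View pics/c1.png

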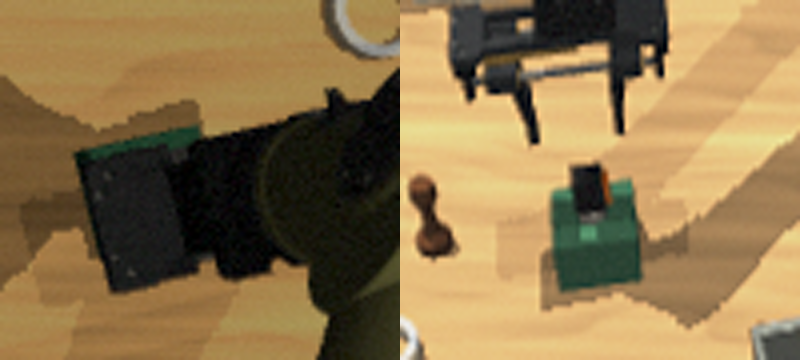

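The picture shows the open fingers straddling the pin head, with the stamp clear on the left. I'll lower to the head and grip it.

```bash
python3 -m inch '[[0.7,1.5,-30,0,0,0],[0.7,1.5,-60,0,0,0],[0.7,1.5,-78,0,0,0],[0.7,1.5,-78,0,0,0],[0.7,1.5,-78,0,0,0]]'
python3 -m inch '[[0,0,0,0,0,0],[0,0,0,0,0,0],[0,0,0,0,0,0],[0,0,0,0,0,0],[0,0,0,0,0,0],[0,0,0,0,0,0],[0,0,0,0,0,0],[0,0,0,0,0,0]]' 20 40
```

```text
time: 2.08
position: [0.4441, -0.3033, 0.0746]
tool_rot: [3.121, 0.349, 0.002]
ft_force: [0.5, -0.7, 0.2]
grip_width: 0.807
grip_force: 0.0
time: 3.08
position: [0.4435, -0.303, 0.0738]
tool_rot: [3.122, 0.35, 0.0]
ft_force: [-0.4, -0.8, 1.5]
grip_width: 0.341
grip_force: 40.0
```

```bash
python3 -m inch '[[0,0,15,0,0,0],[0,0,40,0,0,0],[0,0,70,0,0,0],[25,42,70,0,0,1],[55,91,70,0,0,2],[85,141,70,0,0,3],[115,190,70,0,0,4.2],[145,240,70,0,0,4.2],[160,265,70,0,0,4.2],[160,265,70,0,0,4.2],[160,265,70,0,0,4.2],[160,265,70,0,0,4.2],[160,265,70,0,0,4.2]]'
python3 - <<'E'
from h import *
im,_=snap('top','t2');im2,_=snap('scene','s2')
c=np.hstack([cv2.resize(im[150:230,200:300],(400,320),interpolation=2),cv2.resize(im2[140:220,200:300],(400,320),interpolation=2)])
cv2.imwrite('pics/c2.png',c[:,:,::-1])
E
```

```text
time: 4.7
position: [0.603, -0.0392, 0.1437]
tool_rot: [3.107, 0.461, -0.0]
ft_force: [0.0, 0.0, -2.0]
grip_width: 0.341
grip_force: 40.0
```

View pics/c2.png

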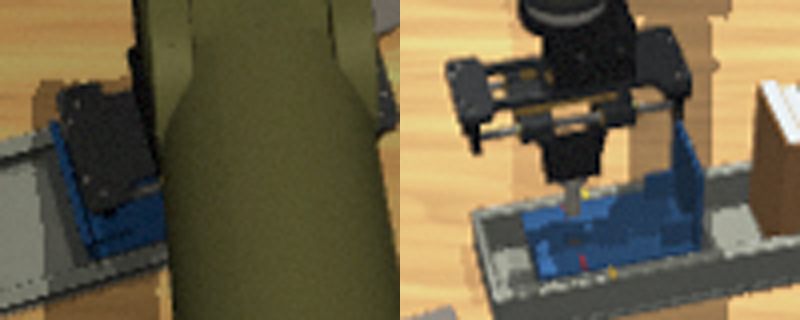

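The pin hangs straight over the blue hole: its tip is at crop pixel (572,210) and the hole at (574,240). I'll lower it into the slide plate slowly.

```bash
python3 -m inch '[[0.3,0.7,-10,0,0,0],[0.3,0.7,-20,0,0,0],[0.3,0.7,-26,0,0,0],[0.3,0.7,-29,0,0,0],[0.3,0.7,-32,0,0,0],[0.3,0.7,-34,0,0,0],[0.3,0.7,-36,0,0,0],[0.3,0.7,-36,0,0,0],[0.3,0.7,-36,0,0,0]]'
```

```text
time: 5.92
position: [0.6038, -0.0371, 0.1078]
tool_rot: [3.107, 0.464, 0.0]
ft_force: [0.6, -0.9, -2.6]
grip_width: 0.343
grip_force: 40.0
```

```bash
python3 -m inch '[[-1.2,3.8,0,0,0,0],[-2.3,7.7,0,0,0,0],[-3.5,11.5,0,0,0,0],[-4.7,15.3,0,0,0,0],[-5.8,19.1,0,0,0,0],[-6.7,22,0,0,0,0],[-6.7,22,0,0,0,0],[-6.7,22,0,0,0,0]]'
python3 -m inch '[[0,0,-2,0,0,0],[0,0,-3,0,0,0],[0,0,-4,0,0,0],[0,0,-5,0,0,0],[0,0,-5,0,0,0]]'
```

```text
time: 6.92
position: [0.5968, -0.0144, 0.1075]
tool_rot: [-3.106, -0.464, 0.0]
ft_force: [0.0, -0.8, -2.0]
grip_width: 0.339
grip_force: 40.0
time: 7.55
position: [0.5969, -0.0151, 0.1025]
tool_rot: [-3.107, -0.464, 0.0]
ft_force: [-0.2, -0.0, -1.8]
grip_width: 0.345
grip_force: 40.0
```

```bash
python3 -m inch '[[0,0,-0.5,0,0,0],[0,0,-1,0,0,0],[0,0,-1,0,0,0],[0,0,-1,0,0,0]]'
python3 -m inch '[[0,0,-0.5,0,0,0],[0,0,-1,0,0,0],[0,0,-1,0,0,0],[0,0,-1,0,0,0]]'
python3 - <<'E'
from h import *
im2,_=snap('scene','s3')
cv2.imwrite('pics/c3.png',cv2.resize(im2[140:220,200:300],(700,560),interpolation=2)[:,:,::-1])
E
```

```text
time: 8.05
position: [0.597, -0.0151, 0.1017]
tool_rot: [3.107, 0.464, 0.0]
ft_force: [0.2, -0.8, -0.5]
grip_width: 0.344
grip_force: 40.0
time: 8.55
position: [0.5972, -0.015, 0.1017]
tool_rot: [3.107, 0.464, 0.001]
ft_force: [-2.5, 0.1, 6.0]
grip_width: 0.342
grip_force: 40.0
```

View pics/c3.png

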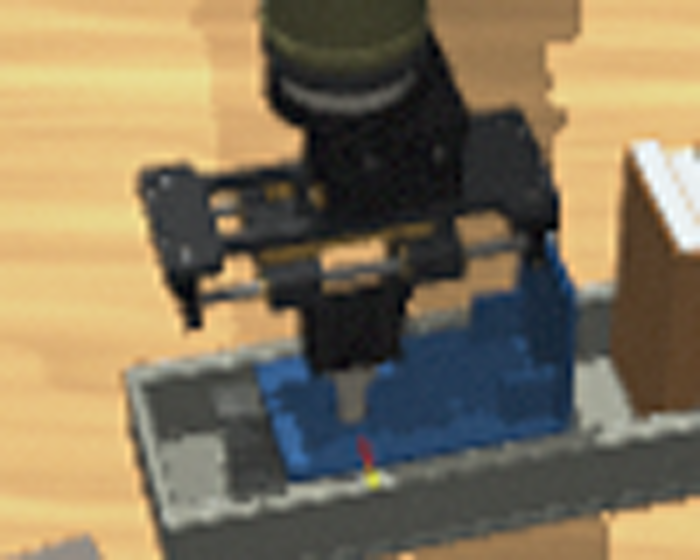

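The tip rests on the strike with light force, and the bookend's red line is just at the yellow mark. I'll slide on in 3 mm steps.

```bash
python3 -m inch '[[-0.3,1,0,0,0,0],[-0.6,1.9,0,0,0,0],[-0.9,2.9,0,0,0,0],[-0.9,2.9,0,0,0,0]]'
python3 -m inch '[[-0.3,1,0,0,0,0],[-0.6,1.9,0,0,0,0],[-0.9,2.9,0,0,0,0],[-0.9,2.9,0,0,0,0]]'
```

```text
time: 9.1
position: [0.597, -0.0143, 0.1017]
tool_rot: [3.104, 0.462, 0.003]
ft_force: [-0.1, -4.2, 5.8]
grip_width: 0.341
grip_force: 40.0
time: 9.6
position: [0.5965, -0.0123, 0.1017]
tool_rot: [3.103, 0.461, 0.004]
ft_force: [0.2, -5.3, 5.2]
grip_width: 0.347
grip_force: 40.0
```

```bash
python3 -m inch '[[-0.3,1,0,0,0,0],[-0.6,1.9,0,0,0,0],[-0.9,2.9,0,0,0,0],[-0.9,2.9,0,0,0,0]]'
python3 -m inch '[[-0.3,1,0,0,0,0],[-0.6,1.9,0,0,0,0],[-0.9,2.9,0,0,0,0],[-0.9,2.9,0,0,0,0]]'
```

```text
time: 10.1
position: [0.5956, -0.0092, 0.1016]
tool_rot: [3.103, 0.461, 0.004]
ft_force: [0.1, -4.2, 4.2]
grip_width: 0.339
grip_force: 40.0
time: 10.6
position: [0.5946, -0.006, 0.1016]
tool_rot: [3.104, 0.461, 0.004]
ft_force: [-0.4, -5.7, 5.0]
grip_width: 0.342
grip_force: 40.0
```

```bash
python3 -m inch '[[-0.3,1,0,0,0,0],[-0.6,1.9,0,0,0,0],[-0.9,2.9,0,0,0,0],[-0.9,2.9,0,0,0,0]]'
python3 -m inch '[[-0.3,1,0,0,0,0],[-0.6,1.9,0,0,0,0],[-0.9,2.9,0,0,0,0],[-0.9,2.9,0,0,0,0]]'
```

```text
time: 11.1
position: [0.5921, 0.0003, 0.0999]
tool_rot: [-3.106, -0.465, 0.001]
ft_force: [1.8, -0.9, -1.4]
grip_width: 0.344
grip_force: 40.0
time: 11.6
position: [0.5916, 0.0013, 0.1001]
tool_rot: [3.106, 0.463, -0.0]
ft_force: [3.4, -4.4, -4.4]
grip_width: 0.341
grip_force: 40.0
```

The tip dropped at the 11.1 s step and is now against the hole's far edge. I'll back off to centre it and ease down.

```bash
python3 -m inch '[[0.6,-1.7,0,0,0,0],[1.2,-3.2,0,0,0,0],[1.2,-3.2,-0.5,0,0,0],[1.2,-3.2,-1,0,0,0],[1.2,-3.2,-2,0,0,0],[1.2,-3.2,-2,0,0,0]]'
python3 -m inch '[[0,0,-0.5,0,0,0],[0,0,-1,0,0,0],[0,0,-1.5,0,0,0],[0,0,-1.5,0,0,0]]'
```

```text
time: 12.35
position: [0.5926, -0.0007, 0.0985]
tool_rot: [-3.107, -0.464, 0.0]
ft_force: [0.2, -1.5, -2.8]
grip_width: 0.341
grip_force: 40.0
time: 12.85
position: [0.5927, -0.0009, 0.097]
tool_rot: [3.107, 0.464, -0.0]
ft_force: [0.2, -1.0, -2.0]
grip_width: 0.337
grip_force: 40.0
```

```bash
python3 -m inch '[[0,0,-1,0,0,0],[0,0,-2,0,0,0],[0,0,-3,0,0,0],[0,0,-4,0,0,0],[0,0,-4,0,0,0]]'
python3 -m inch '[[0,0,-1,0,0,0],[0,0,-2,0,0,0],[0,0,-3,0,0,0],[0,0,-4,0,0,0],[0,0,-4,0,0,0]]'
```

```text
time: 13.48
position: [0.5927, -0.0009, 0.093]
tool_rot: [3.107, 0.464, -0.0]
ft_force: [-0.6, 0.2, -1.6]
grip_width: 0.342
grip_force: 40.0
time: 14.1
position: [0.5927, -0.0009, 0.089]
tool_rot: [3.107, 0.464, -0.0]
ft_force: [-0.3, -0.2, -2.3]
grip_width: 0.341
grip_force: 40.0
```

```bash
python3 -m inch '[[0,0,-2,0,0,0],[0,0,-4,0,0,0],[0,0,-6,0,0,0],[0,0,-8,0,0,0],[0,0,-10,0,0,0],[0,0,-12,0,0,0],[0,0,-12,0,0,0]]'
python3 -m inch '[[0,0,-0.7,0,0,0],[0,0,-1.4,0,0,0],[0,0,-2,0,0,0],[0,0,-2,0,0,0],[0,0,-2,0,0,0]]'
```

```text
time: 14.98
position: [0.5926, -0.0009, 0.0768]
tool_rot: [-3.107, -0.464, 0.001]
ft_force: [-1.0, 0.0, -1.8]
grip_width: 0.339
grip_force: 40.0
time: 15.6
position: [0.5928, -0.0009, 0.0751]
tool_rot: [3.107, 0.464, 0.0]
ft_force: [0.2, -0.5, -1.5]
grip_width: 0.345
grip_force: 40.0
```

```bash
python3 -m inch '[[0,0,-0.5,0,0,0],[0,0,-1,0,0,0],[0,0,-1.5,0,0,0],[0,0,-1.5,0,0,0],[0,0,-1.5,0,0,0]]'
```

```text
time: 16.23
position: [0.5929, -0.0009, 0.0747]
tool_rot: [3.107, 0.464, 0.0]
ft_force: [-2.5, 0.2, 6.7]
grip_width: 0.339
grip_force: 40.0
```

Seated at exactly the predicted height with about 8 N. I'll release, retreat and check.

```bash
python3 -m inch '[[0,0,0.5,0,0,0],[0,0,0.5,0,0,0],[0,0,0.5,0,0,0],[0,0,0.5,0,0,0],[0,0,0.5,0,0,0]]' 64
python3 -m inch '[[0,0,15,0,0,0],[0,0,40,0,0,0],[0,0,80,0,0,0],[0,0,120,0,0,0],[-20,-55,140,0,0,0],[-40,-110,140,0,0,0],[-60,-165,140,0,0,0],[-60,-210,140,0,0,0],[-60,-210,140,0,0,0],[-60,-210,140,0,0,0]]'
python3 - <<'E'
from h import *
im,_=snap('top','t4');im2,_=snap('scene','s4')
c=np.hstack([cv2.resize(im[150:230,200:300],(400,320),interpolation=2),cv2.resize(im2[150:230,200:300],(400,320),interpolation=2)])
cv2.imwrite('pics/c4.png',c[:,:,::-1])
d=np.load('pics/t4.npz')['d'];p=ctrl.camera_params('top');K,T=p['mtx'],p['T']
v,u=np.mgrid[170:205,225:262];z=d[v,u];P=np.stack([(u-K[0,2])/K[0,0]*z,(v-K[1,2])/K[1,1]*z,z,z*0+1],-1).reshape(-1,4)@T.T*1000
q=P[np.hypot(P[:,0]-593,P[:,1]+1)<35];q=q[q[:,2]>85];print(len(q),np.median(q[:,2]),cv2.minAreaRect(q[:,:2].astype(np.float32)))
E
```

```text
time: 16.85
position: [0.5928, -0.001, 0.0739]
tool_rot: [3.107, 0.464, -0.0]
ft_force: [-0.1, -0.2, 0.3]
grip_width: 0.723
grip_force: 0.0
time: 18.1
position: [0.5332, -0.21, 0.2148]
tool_rot: [-3.107, -0.465, -0.002]
ft_force: [0.4, 0.5, -1.2]
grip_width: 0.731
grip_force: 0.0
122 96.499977181368 ((591.4548950195312, -1.0170173645019531), (25.89362335205078, 34.42510986328125), 16.49812126159668)
```

View pics/c4.png

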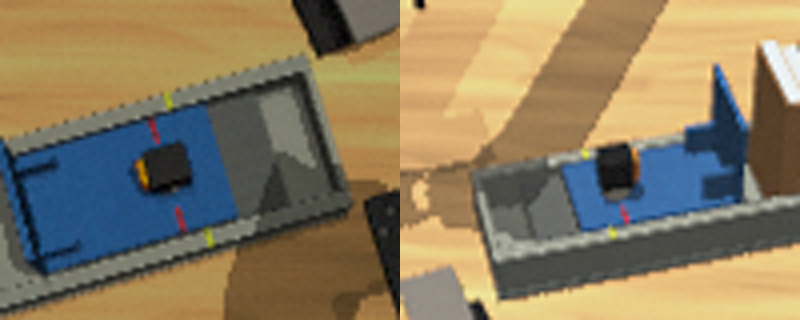

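The picture shows the pin seated on the blue plate past the yellow marks. Its head top is at 96.5 mm (97 expected), and the head measures 34.4 mm over the button, so the button is out. The gripper is clear, so I'm handing in.

```bash
python3 -c "from bench import ctrl; print(ctrl.close_job())"
```

```text
the job is handed in; nothing more can be done
None
```

The pin is fully home through the bookend and the locking hole, with its button sprung out; the robot is clear of everything, and I handed the job in at about 18 s of robot time.

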